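Let off the trolley's parking brake

TASK

The parking brake of the trolley wheel on the bench is on. Let it off with the fingertips: press the red thumb release on top of the hand lever to free its pawl, and with the release kept pressed push the lever down past the teeth, all the way to its stop; then take the hand away, so that the release springs back up. Do not force the lever, and leave the other things on the bench alone.

Things in the scene. Friction and masses are not known exactly. Their poses are not given: they have to be found in the camera images.
- brake_unit: Trolley brake unit bolted to the bench: blue frame 75 mm wide on a base plate 300 x 150 x 10 mm, wheel of 160 mm diameter, toothed steel quadrant, hand lever. Origin on the bench under the lever's pivot, mid-width; the lever points to its -x and swings in its x-z plane; wheel centre at x = +150 mm, top 180 mm high. Highest fixed part: the quadrant's end, 195 mm high, at x = -45 mm.
- lever_pivot (a point): The axis of the hand lever (along the unit's y), 105 mm above the bench, straight over the unit's origin. Its frame is parallel to the unit's.
- brake_lever (a joint): Lever angle above the level, rad: 0 = fully down on its stop (brake off); starts at 0.5 to 0.8 (on). Teeth stop it going down at about 0.20, 0.31, 0.42, 0.53, 0.64, 0.75, 0.86 unless the release is pressed; between teeth it gives until the next one. Upwards it clicks freely, to 0.98. The hinge is stiff: it stays where left; with the pawl free it takes 9 to 15 N on the pad to push it down.
- release (a joint): Angle of the thumb release towards the lever, rad: 0 = up, pawl in (up to 0.13 while the pawl rides on a tooth); from 0.14 the pawl is clear; 0.18 = pressed home. A spring returns it; home takes about 6 N mid-pad, which sinks there about 15 mm. One piece with the pawl, it pivots on the lever 108 mm from the lever's pivot, 30 mm below the centre line. Press it mid-pad or further out.
- release_pad (a point): Middle of the top face of the red ribbed release pad, 76 mm long (along the lever), 34 mm wide, over the black grip: 190 mm along the lever from its pivot and 45 mm above its centre line when up. Its frame turns with the release: -x along the lever to its end (the face rises 0.1 rad more than the lever), z out of the face side. Free from above.
- lever_end (a point): End of the lever's black grip (31 mm diameter), on its centre line, which passes through the pivot: 278 mm from the pivot.
- oil_can: Loose green can with silver top, 52 mm diameter, 150 mm tall, upright; origin at the centre of its underside. To be left alone.
- mug: Loose white mug, 80 mm diameter, 90 mm tall; origin at the centre of its underside. To be left alone.
- spanner: Loose steel spanner 180 mm long lying along its x axis; origin under its middle. To be left alone.
- spare_shoe: Loose spare brake shoe, black pad on a steel plate, 45 x 36 x 20 mm; origin at the centre of its underside. To be left alone.

How it is judged:
On the way, in this order (a step that is already met when the one before it is completed fails the run):
1. the release is pressed far enough to free the pawl while the lever is still up among the teeth (value of joint release above 0.14 rad and value of joint brake_lever above 0.25 rad), for 0.05 s.
2. the lever is pushed right down to its stop (value of joint brake_lever below 0.06 rad), for 0.1 s.
At the end, for the whole second after the job is handed in: The lever is down on its stop (below 0.06 rad), the release has sprung back up (below 0.04 rad), and can, mug, spanner and spare shoe are within 30 mm of where they stood (value of joint brake_lever below 0.06 rad and value of joint release below 0.04 rad and distance of each of oil_can, mug, spanner, spare_shoe from where it was at the start of the episode below 0.03 m); the robot touches nothing.
It fails at once if the lever was lifted instead of let down (value of joint brake_lever above 0.7 rad and distance of lever_end from where it was at the start of the episode above 0.03 m).
It fails at once if the brake unit was pushed or squeezed with more than 60 N (contact force between any of the fingers, the arm and brake_unit above 60 N).
It fails at once if a thing to be left alone was shifted or lifted by more than 30 mm (distance of any of oil_can, mug, spanner, spare_shoe from where it was at the start of the episode above 0.03 m).
It also fails if it takes over 42 s, if anything falls off the work surface, if the arm or the gripper's body presses on something with over 40 N, if the wrist force passes 120 N, or if a joint passes its speed limit or range.

ROBOT

A 7-joint arm with a two-finger parallel gripper is mounted at the origin on the work surface. World frame = base frame: x ahead of the robot, y to its left, z up, the work surface at z = 0. Lengths are in m, angles in rad, forces in N, time in s.
With the tool pointing down it reaches from about 0.4 to 0.875 m from the base axis. Payload 19.3 kg.
Tool frame: the origin (TCP) lies at the very end of the fingers, on their centre line; the grasp point (between the pads) lies 19 mm behind it; z points along the fingers, y is the direction in which the jaws open and shut (so a half turn about z gives the same grasp; the last joint's range is limited). The gripper opens to 85 mm and grips with 20 to 120 N. Pads are 22 mm wide; open, the fingers measure 114 mm over their backs; the gripper's body (76 mm by 85 mm) begins 54 mm behind the grasp point. The pads swing forward as they close: fully open they stand 13 mm farther back than shut.
Start: joints at [1.234, 0.521, -0.036, 1.599, 0.021, 1.021, -0.113], TCP at [0.165, -0.603, 0.231] pointing down, gripper open.
Joint ranges: [-2.91, 2.91], [-0.3, 2.13], [-1.5, 1.42], [0.17, 2.43], [-1.26, 4.41], [0.16, 1.93], [-2.52, 2.52]. Speed limits (rad/s): [1.89, 1.89, 2.39, 2.39, 3.01, 3.01, 3.01].

INTERFACE

Orientations are given as a 3x3 rotation matrix whose columns are the frame's x, y, z axes.
In Python, from plant import observe, imaging, job gives the robot as it stands. The module is installed in compiled form; this text tells all that it offers.
- The arm moves only by the tool move_arm, never from a script. Its argument "steps" is a list of rows, each a list of 2 entries, a list of its own where there are three numbers: the shift along the world's x, y, z scaled (see below), then the turn, a rotation vector about the world's x, y, z scaled (see below). In form: [[[tx, ty, tz], [rx, ry, rz]], ...]. A call has 1 to 20 rows; each row is the pose to reach, as a shift and turn from the pose commanded when the call began; what a row does not reach only later rows make up. The controller multiplies each number of a shift by 200 mm and each number of a turn by 1.5 rad. A row lasts 1/10 s, in which the tool goes at most 50 mm and 8.59 degrees, less where a joint would pass 70% of its speed; a pose out of reach is approached as far as the arm can. A call with a number of a shift or a turn outside -1 to 1 is refused whole. A call with a gripper value outside its range is refused whole. "jaw" is the finger opening in mm, from 0 to 85.4, set as the call begins (left out, the last holds). The fingers move at their own pace and stop on an object; the grip force is fixed at half the most. Time passes only in rows, so rows that repeat a pose let the fingers close. It gives the time, the measured TCP pose, the force and the opening at its end, in the units of the state.
- observe(): the state, without advancing time (a new reading comes with each control period).
- imaging.read_camera(name): name is "side" or "top"; returns a dict with "img" (420x560x3 uint8, red, green, blue), "mtx" (3x3 intrinsics, pixels), "R" (3x3) and "t" (3): a world point X has camera coordinates R X + t. Camera axes: x right, y down, z forward; pixel columns grow to the right and rows downward; lengths in m; the calibration is good to about 2 mm. A picture is of the moment at which its call begins. There is no depth.
- job.close_job(): hands the job in, once; it reports no verdict.
The state is a dict: "time": time; "joints": joint angles; "qd": joint speeds; "joint_torque": joint torques, N m; "position": TCP position; "ee_rot": TCP orientation; "ft_force": force on the tool from outside, world axes, zero at the start; "wrist_torque": the same for the moment, N m; "opening": finger opening in m.
Only numpy, scipy, OpenCV 4.12 (cv2) and the standard library are available. Lean on these libraries where they do the work, as an engineer would, in place of code of your own. Each camera call takes 0.05 s, during which the arm holds its last target.

## Working session

There is one attempt and no reset: what is moved stays moved. The work goes in short steps, Python scripts to look and compute and a tool call to move; the robot and the scene stay as the last step left them, time stands still between calls to the robot, and variables do not carry over. Pictures are saved under pics/ and viewed, and the job is handed in when it is done.

Besides the shell and the picture viewer there is one more tool, called after "Emit:" in YAML: its name, and indented under it one key for each argument. move_arm: Moves the arm, as the interface text tells. Shifts and turns lie within -1 to 1; 1 stands for 200 mm of shift or 1.5 rad of turn. Its arguments: {"type":"object","properties":{"steps":{"type":"array","items":{"type":"array"}},"jaw":{"type":"number"}},"required":["steps"]}

```bash
mkdir -p pics; python3 - <<'E'
from plant import observe, imaging
import cv2,numpy as np,pickle
s=observe();print(s['time'],s['position'],s['ee_rot'],s['ft_force'],s['opening'])
d={}
for n in("side","top"):
    c=imaging.read_camera(n);d[n]=c
    cv2.imwrite(f"pics/{n}0.png",c["img"][:,:,::-1]);print(n,c["mtx"],c["R"],c["t"])
pickle.dump(d,open("cam0.pkl","wb"))
E
```

```text
0.0 [ 0.16465484 -0.60258016  0.23073956] [[ 9.64623878e-01  2.63629722e-01 -3.79399105e-04]
 [ 2.63629981e-01 -9.64623306e-01  1.05394437e-03]
 [-8.81261559e-05 -1.11668089e-03 -9.99999373e-01]] [0.35050469 0.71905855 1.17789521] 0.08547936466358948
side [[381.91191404   0.         272.2036682 ]
 [  0.         381.91191404 213.8469738 ]
 [  0.           0.           1.        ]] [[ 0.92723279 -0.37448175  0.00166356]
 [-0.24103771 -0.60020762 -0.76266089]
 [ 0.28660107  0.70676321 -0.64679641]] [-0.53198598  0.32171799  0.70915567]
top [[518.51469803   0.         283.33326076]
 [  0.         518.51469803 212.44900377]
 [  0.           0.           1.        ]] [[ 1.64011287e-02 -9.99862263e-01  2.54109537e-03]
 [-9.82933459e-01 -1.65890621e-02 -1.83211951e-01]
 [ 1.83228871e-01  5.07155129e-04 -9.83070152e-01]] [0.13418263 0.64657907 1.17034856]
```

View pics/side0.png

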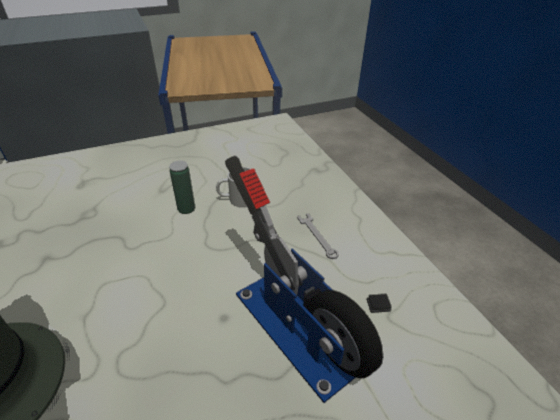

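View pics/top0.png

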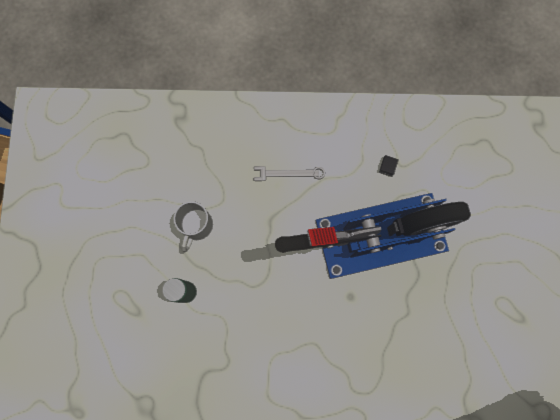

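The side view shows the lever raised, with the red pad at about (255,188). In the top view the pad is at about (322,237), the base plate spans (316–448, 193–278), and the mug, can, spanner and shoe stand clear of it. I'll zoom in to get accurate points.

```bash
python3 - <<'E'
import cv2,pickle
d=pickle.load(open("cam0.pkl","rb"))
a=d["top"]["img"][180:290,260:480,::-1];cv2.imwrite("pics/t_z.png",cv2.resize(a,None,fx=3.6,fy=3.6,interpolation=cv2.INTER_CUBIC))
a=d["side"]["img"][145:405,210:390,::-1];cv2.imwrite("pics/s_z.png",cv2.resize(a,None,fx=2.3,fy=2.3,interpolation=cv2.INTER_CUBIC))
E
```

```text
(no output)
```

View pics/t_z.png

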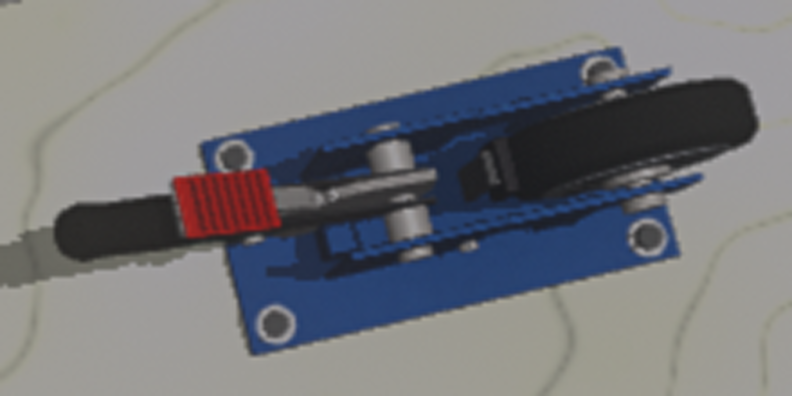

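View pics/s_z.png

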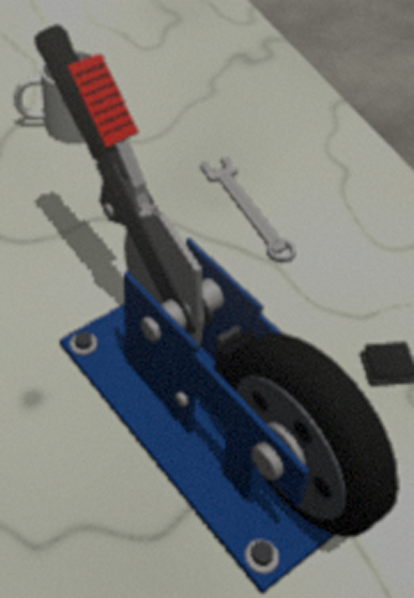

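```bash
cat > h.py <<'E'
import numpy as np,pickle
from scipy.optimize import least_squares
def proj(c,X):
    p=np.asarray(X)@c["R"].T+c["t"];q=p@c["mtx"].T;return q[:,:2]/q[:,2:]
def padpts(th,phi=0):
    # lever-plane coords (along, above)
    P=np.array([.108,-.03]);m=np.array([.19,.045])
    out=[]
    c,s=np.cos(phi),np.sin(phi); R=np.array([[c,s],[-s,c]])  # turning towards lever: end goes down
    b=np.array([np.cos(.1),np.sin(.1)])
    for a,y in [(.038,1),(.038,-1),(-.038,-1),(-.038,1),(0,0)]:
        v=P+R@(m+a*b-P)
        out.append([-v[0]*np.cos(th)+v[1]*np.sin(th), y*.017, v[0]*np.sin(th)+v[1]*np.cos(th)+.105])
    return np.array(out)
def world(p,U):
    c,s=np.cos(p[2]),np.sin(p[2]);U=np.asarray(U)
    return np.c_[p[0]+c*U[:,0]-s*U[:,1],p[1]+s*U[:,0]+c*U[:,1],U[:,2]]
E
python3 - <<'E'
from h import *
d=pickle.load(open("cam0.pkl","rb"))
T=lambda L:np.array(L)/3.6+[260,180]-0.36
S=lambda L:np.array(L)/2.3+[210,145]-0.28
# unit +x = right in top img (world -y), unit y = up in image? (world +x)
plate=T([(202,142),(620,48),(679,257),(252,355)])
padT=T([(174,179),(191,237),(281,230),(269,170)])
padS=S([(102,55),(70,65),(106,147),(137,131)])
plS=S([(62,343),(262,590)])
def pl(p): x=p[5]; return np.array([[x-.15,.075,.01],[x+.15,.075,.01],[x+.15,-.075,.01],[x-.15,-.075,.01]])
def res(p):
    r=[]
    W=world(p,pl(p));r.append(proj(d["top"],W)-plate);r.append(proj(d["side"],W[[3,2]])-plS)
    w=world(p,padpts(p[3],p[4])[:4]);r.append(proj(d["top"],w)-padT);r.append(proj(d["side"],w)-padS)
    return np.r_[np.concatenate(r).ravel(), p[4]/.03]
f=least_squares(res,[.6,-.15,-1.4,.65,0,.08],loss="soft_l1")
print(f.x,f.cost);print(np.round(res(f.x)[:-1].reshape(-1,2),1).tolist())
p=f.x;np.save("p.npy",p)
print("pad",world(p,padpts(p[3],p[4])[4:]));
for th in (p[3],0.25,0): print(th,world(p,padpts(th,.18)[4:]),world(p,[[-.278*np.cos(th),0,.105+.278*np.sin(th)]]))
print(np.cos(p[2]),np.sin(p[2]))
E
```

```text
[ 0.59116698 -0.05210003 -1.32695006  0.67805326  0.01022106  0.0468325 ] 7.166677875024687
[[-0.5, -0.3], [0.4, -1.0], [1.1, -0.5], [0.3, 0.2], [-2.3, -1.8], [-0.6, 0.4], [0.6, -1.0], [0.1, 0.1], [-0.0, -0.9], [-0.8, -0.5], [-0.6, -0.9], [-1.3, 0.4], [-0.4, 0.3], [0.3, 0.9]]
pad [[0.5619856  0.0651898  0.25905102]]
0.6780532559661067 [[0.55757401 0.08292148 0.25444347]] [[0.53889466 0.1580001  0.27938331]]
0.25 [[0.5456276  0.13093811 0.18320389]] [[0.5261341  0.20928908 0.1737783 ]]
0 [[0.542372   0.14402348 0.13410785]] [[0.52404752 0.21767576 0.105     ]]
0.2414368793783014 -0.9704165256610522
```

```bash
cat >> h.py <<'E'
from scipy.spatial.transform import Rotation as Ro
def contact(p,th,phi,a,off):
    """world TCP target: a = m outward of mid-pad along face, off = m out of face; returns pos, tilt alpha"""
    q=padpts(th,phi); u=(q[0]-q[3])/np.linalg.norm(q[0]-q[3]); n=np.array([-u[2]*-1,0,-u[0]])  # perp
    n=np.array([u[2],0,-u[0]])
    al=th+.1-phi
    return world(p,(q[4]+a*u+off*n)[None])[0],al
def axis(p): return np.array([-np.sin(p[2]),np.cos(p[2]),0])
def down(p):
    # tool down, tool y = unit x
    y=np.array([np.cos(p[2]),np.sin(p[2]),0]);z=np.array([0,0,-1.]);return np.c_[np.cross(y,z),y,z]
def plan(p,s,targets):
    for (th,phi,a,off) in targets:
        X,al=contact(p,th,phi,a,off)
        R=Ro.from_rotvec(axis(p)*al)*Ro.from_matrix(down(p))
        rv=(R*Ro.from_matrix(s['ee_rot']).inv()).as_rotvec()
        print((round(th,2),phi,a,off),"X",X.round(4),"al",round(al,2),"SH",((X-s['position'])/.2).round(3).tolist(),"TURN",(rv/1.5).round(3).tolist())
E
python3 - <<'E'
from h import *
from plant import observe
p=np.load("p.npy");s=observe()
plan(p,s,[(p[3],0,.012,.1),(p[3],0,.012,.05),(p[3],0,.012,0),(p[3],.18,.012,0),(.3,.18,.012,0),(0,.18,.012,0)])
d=pickle.load(open("cam0.pkl","rb"))["top"]
# mug and can ground
for px,z in(((190,220),.09),((175,290),.15)):
    r=d["R"].T@np.linalg.inv(d["mtx"])@np.array([*px,1]);C=-d["R"].T@d["t"];print(C+r*(z-C[2])/r[2])
E
```

```text
(np.float64(0.68), 0, 0.012, 0.1) X [0.5771 0.0043 0.3389] al 0.78 SH [2.062, 3.034, 0.54] TURN [0.501, 0.131, -0.015]
(np.float64(0.68), 0, 0.012, 0.05) X [0.5687 0.0383 0.3033] al 0.78 SH [2.02, 3.205, 0.362] TURN [0.501, 0.131, -0.015]
(np.float64(0.68), 0, 0.012, 0) X [0.5602 0.0724 0.2677] al 0.78 SH [1.978, 3.375, 0.184] TURN [0.501, 0.131, -0.015]
(np.float64(0.68), 0.18, 0.012, 0) X [0.5552 0.0925 0.2612] al 0.6 SH [1.952, 3.476, 0.152] TURN [0.385, 0.1, -0.015]
(0.3, 0.18, 0.012, 0) X [0.5438 0.1383 0.1952] al 0.22 SH [1.896, 3.704, -0.178] TURN [0.141, 0.037, -0.015]
(0, 0.18, 0.012, 0) X [0.5395 0.1556 0.1331] al -0.08 SH [1.874, 3.791, -0.488] TURN [-0.052, -0.014, -0.015]
[0.61725234 0.35971349 0.09      ]
[0.45518439 0.37325764 0.15      ]
```

Emit:
move_arm:
  steps:
    - [[0, 0, 0.2], [0, 0, 0]]
    - [[0, 0, 0.4], [0, 0, 0]]
    - [[0.1, 0.1, 0.6], [0, 0, 0]]
    - [[0.2, 0.3, 0.8], [0, 0, 0]]
    - [[0.3, 0.5, 1.0], [0, 0, 0]]
    - [[0.4, 0.7, 1.0], [0, 0, 0]]
    - [[0.5, 0.9, 1.0], [0, 0, 0]]
    - [[0.55, 1.0, 1.0], [0, 0, 0]]
    - [[0.55, 1.0, 1.0], [0, 0, 0]]
  jaw: 0

```text
time: 1.0
position: [0.2768, -0.3997, 0.4319]
ee_rot: [[0.963, 0.268, 0.001], [0.268, -0.963, -0.0], [0.001, 0.001, -1.0]]
ft_force: [-0.3, -0.4, 1.1]
opening: 0.0001
```

Emit:
move_arm:
  steps:
    - [[0.15, 0.2, 0], [0, 0, 0]]
    - [[0.3, 0.4, 0], [0, 0, 0]]
    - [[0.45, 0.6, 0], [0, 0, 0]]
    - [[0.6, 0.8, 0], [0, 0, 0]]
    - [[0.75, 1.0, 0], [0, 0, 0]]
    - [[0.9, 1.0, 0], [0.1, 0.025, 0]]
    - [[1.0, 1.0, 0], [0.2, 0.05, 0]]
    - [[1.0, 1.0, 0], [0.3, 0.08, 0]]
    - [[1.0, 1.0, 0], [0.4, 0.1, 0]]
    - [[1.0, 1.0, 0], [0.5, 0.13, -0.015]]
    - [[1.0, 1.0, 0], [0.5, 0.13, -0.015]]
    - [[1.0, 1.0, 0], [0.5, 0.13, -0.015]]

```text
time: 2.2
position: [0.4747, -0.2038, 0.4298]
ee_rot: [[0.971, 0.17, -0.168], [0.239, -0.693, 0.68], [-0.001, -0.7, -0.714]]
ft_force: [-0.4, 0.8, 0.7]
opening: 0.0002
```

```bash
python3 - <<'E'
from h import *
from plant import observe,imaging
import cv2
p=np.load("p.npy");s=observe();print(s['time'],s['position'],s['joints'].round(2) if hasattr(s['joints'],'round') else s['joints'],s['ft_force'])
plan(p,s,[(p[3],0,.012,.1),(p[3],0,.012,.05),(p[3],0,.012,.02)])
for n in("side","top"): cv2.imwrite(f"pics/{n}1.png",imaging.read_camera(n)["img"][:,:,::-1])
E
```

```text
2.2 [ 0.47472658 -0.20382965  0.42984949] [ 0.8   0.56 -0.35  1.28 -0.41  1.84 -0.89] [-0.37463772  0.83059247  0.69269626]
(np.float64(0.68), 0, 0.012, 0.1) X [0.5771 0.0043 0.3389] al 0.78 SH [0.512, 1.041, -0.455] TURN [0.002, -0.0, 0.002]
(np.float64(0.68), 0, 0.012, 0.05) X [0.5687 0.0383 0.3033] al 0.78 SH [0.47, 1.211, -0.633] TURN [0.002, -0.0, 0.002]
(np.float64(0.68), 0, 0.012, 0.02) X [0.5636 0.0588 0.2819] al 0.78 SH [0.444, 1.313, -0.74] TURN [0.002, -0.0, 0.002]
```

View pics/side1.png

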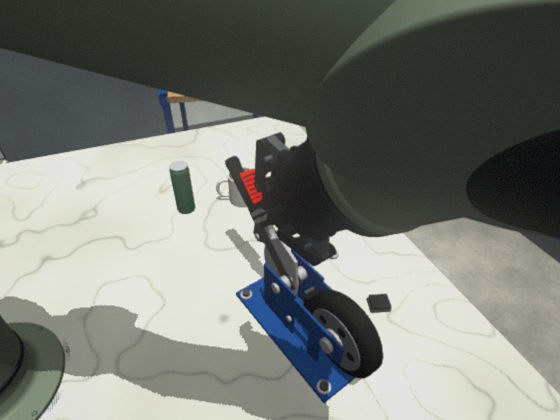

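The side view shows the arm in front of the camera and the fingers still clear of the lever, whose red pad is visible at (252,187). I'll move on to 100 mm off the pad.

Emit:
move_arm:
  steps:
    - [[0.1, 0.2, 0], [0, 0, 0]]
    - [[0.2, 0.4, 0], [0, 0, 0]]
    - [[0.3, 0.6, 0], [0, 0, 0]]
    - [[0.4, 0.8, -0.1], [0, 0, 0]]
    - [[0.5, 0.95, -0.25], [0, 0, 0]]
    - [[0.51, 1.0, -0.4], [0, 0, 0]]
    - [[0.51, 1.0, -0.44], [0, 0, 0]]
    - [[0.51, 1.0, -0.44], [0, 0, 0]]

```text
time: 3.1
position: [0.5764, -0.0031, 0.3438]
ee_rot: [[0.97, 0.173, -0.168], [0.241, -0.694, 0.678], [0.001, -0.699, -0.716]]
ft_force: [-0.7, -0.5, -0.1]
opening: -0.0003
```

```bash
python3 - <<'E'
from h import *
from plant import observe,imaging
import cv2
p=np.load("p.npy");s=observe();print(s['time'],s['position'],np.round(s['joints'],2),s['ft_force'])
plan(p,s,[(p[3],0,.012,.05),(p[3],0,.012,.02),(p[3],0,.012,.0)])
for n in("side","top"): cv2.imwrite(f"pics/{n}2.png",imaging.read_camera(n)["img"][:,:,::-1])
E
```

```text
3.1 [ 0.5763936  -0.00308336  0.34383933] [ 0.51  0.61 -0.41  1.43 -0.48  1.47 -1.07] [-0.73605743 -0.46275904 -0.11633571]
(np.float64(0.68), 0, 0.012, 0.05) X [0.5687 0.0383 0.3033] al 0.78 SH [-0.039, 0.207, -0.203] TURN [0.003, 0.001, 0.0]
(np.float64(0.68), 0, 0.012, 0.02) X [0.5636 0.0588 0.2819] al 0.78 SH [-0.064, 0.309, -0.31] TURN [0.003, 0.001, 0.0]
(np.float64(0.68), 0, 0.012, 0.0) X [0.5602 0.0724 0.2677] al 0.78 SH [-0.081, 0.377, -0.381] TURN [0.003, 0.001, 0.0]
```

View pics/side2.png

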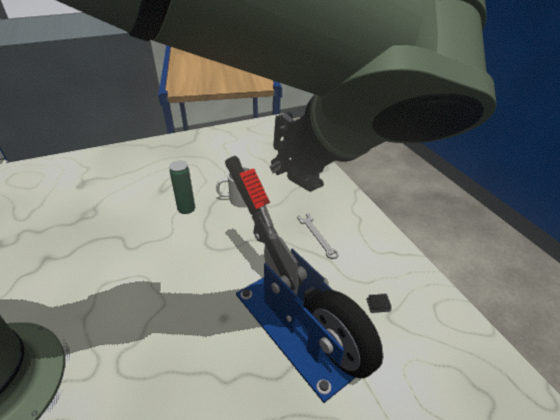

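View pics/top2.png

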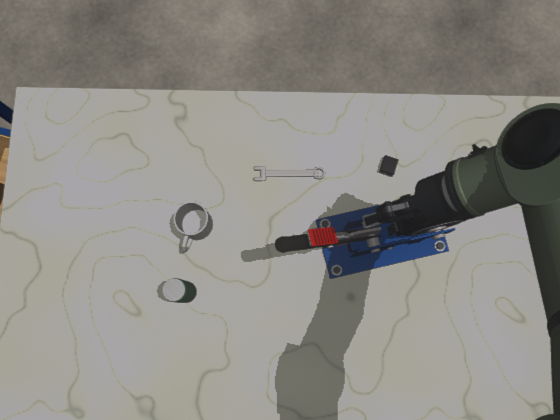

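Both views show the closed fingertips, near (275,168) in side and (367,222) in top, facing the pad with clear space between. I'll approach to 20 mm.

Emit:
move_arm:
  steps:
    - [[-0.02, 0.1, -0.1], [0, 0, 0]]
    - [[-0.04, 0.2, -0.2], [0, 0, 0]]
    - [[-0.06, 0.26, -0.26], [0, 0, 0]]
    - [[-0.064, 0.31, -0.31], [0.003, 0, 0]]
    - [[-0.064, 0.31, -0.31], [0.003, 0, 0]]
    - [[-0.064, 0.31, -0.31], [0.003, 0, 0]]

```text
time: 3.8
position: [0.5646, 0.0582, 0.2821]
ee_rot: [[0.971, 0.172, -0.166], [0.24, -0.691, 0.682], [0.003, -0.702, -0.712]]
ft_force: [-0.6, 0.5, 0.3]
opening: 0.0001
```

```bash
python3 - <<'E'
from h import *
from plant import observe,imaging
import cv2
p=np.load("p.npy");s=observe();print(s['time'],s['position'],np.round(s['joints'],2),s['ft_force'])
plan(p,s,[(p[3],0,.012,.01),(p[3],0,.012,.0),(p[3],0.1,.012,.0),(p[3],0.18,.012,.0)])
ims=[]
for n in("side","top"):
    c=imaging.read_camera(n);u=proj(c,s['position'][None])[0];print(n,u)
    m=c["img"][:,:,::-1].copy();x,y=int(u[0]),int(u[1]);a=m[y-45:y+45,x-50:x+50];a=cv2.resize(a,None,fx=4,fy=4,interpolation=cv2.INTER_CUBIC)
    cv2.circle(a,(int((u[0]-x+50)*4),int((u[1]-y+45)*4)),3,(255,255,0),-1);ims.append(a)
cv2.imwrite("pics/z3.png",np.hstack(ims))
E
```

```text
3.8 [0.56459182 0.05821355 0.28213417] [ 0.46  0.62 -0.44  1.58 -0.51  1.28 -1.05] [-0.61287308  0.4519479   0.26730557]
(np.float64(0.68), 0, 0.012, 0.01) X [0.5619 0.0656 0.2748] al 0.78 SH [-0.014, 0.037, -0.037] TURN [-0.001, 0.002, 0.001]
(np.float64(0.68), 0, 0.012, 0.0) X [0.5602 0.0724 0.2677] al 0.78 SH [-0.022, 0.071, -0.072] TURN [-0.001, 0.002, 0.001]
(np.float64(0.68), 0.1, 0.012, 0.0) X [0.5574 0.0837 0.2645] al 0.68 SH [-0.036, 0.128, -0.088] TURN [-0.065, -0.014, 0.001]
(np.float64(0.68), 0.18, 0.012, 0.0) X [0.5552 0.0925 0.2612] al 0.6 SH [-0.047, 0.172, -0.105] TURN [-0.117, -0.027, 0.001]
side [256.60089581 180.09448419]
top [328.05954512 232.72545237]
```

View pics/z3.png

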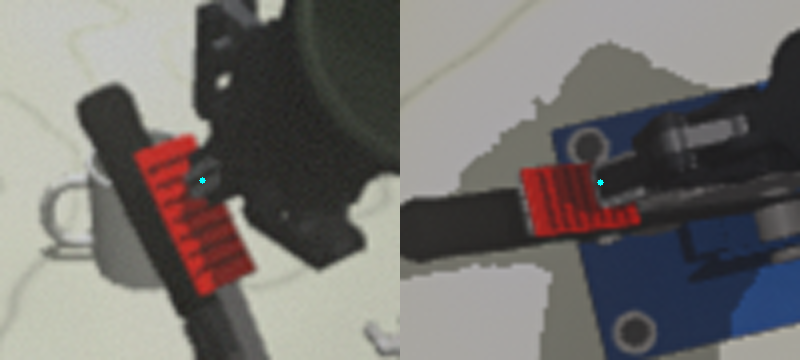

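The zoom shows the fingertips about 20 mm off the outer half of the pad and roughly centred, though 2–3 mm towards +x. I'll correct that while pressing.

Emit:
move_arm:
  steps:
    - [[-0.02, 0.03, -0.03], [0, 0, 0]]
    - [[-0.03, 0.05, -0.05], [0, 0, 0]]
    - [[-0.036, 0.071, -0.072], [0, 0, 0]]
    - [[-0.04, 0.09, -0.08], [-0.02, -0.005, 0]]
    - [[-0.045, 0.11, -0.086], [-0.045, -0.01, 0]]
    - [[-0.045, 0.11, -0.086], [-0.045, -0.01, 0]]
    - [[-0.045, 0.11, -0.086], [-0.045, -0.01, 0]]

```text
time: 4.6
position: [0.5551, 0.0815, 0.2646]
ee_rot: [[0.971, 0.183, -0.157], [0.241, -0.735, 0.633], [0.001, -0.652, -0.758]]
ft_force: [-1.0, -1.5, 8.6]
opening: 0.0001
```

Emit:
move_arm:
  steps:
    - [[-0.002, 0.01, -0.006], [-0.015, -0.003, 0]]
    - [[-0.004, 0.02, -0.012], [-0.025, -0.006, 0]]
    - [[-0.006, 0.03, -0.018], [-0.035, -0.008, 0]]
    - [[-0.008, 0.04, -0.025], [-0.045, -0.01, 0]]
    - [[-0.008, 0.04, -0.025], [-0.045, -0.01, 0]]

```text
time: 5.1
position: [0.5533, 0.0891, 0.2593]
ee_rot: [[0.971, 0.192, -0.145], [0.241, -0.778, 0.58], [-0.002, -0.598, -0.801]]
ft_force: [-2.4, -3.0, 7.7]
opening: -0.0001
```

```bash
python3 - <<'E'
from h import *
from plant import observe,imaging
import cv2
p=np.load("p.npy");s=observe();print(s['time'],s['position'],np.round(s['joints'],2),s['ft_force'])
plan(p,s,[(p[3],0.18,.012,.0),(.64,.18,.012,0)])
c=imaging.read_camera("side");u=proj(c,s['position'][None])[0];m=c["img"][:,:,::-1]
cv2.imwrite("pics/z4.png",cv2.resize(m[140:310,200:330],None,fx=3.5,fy=3.5,interpolation=cv2.INTER_CUBIC))
E
```

```text
5.1 [0.55334008 0.08910967 0.25934147] [ 0.36  0.56 -0.42  1.66 -0.44  1.15 -1.13] [-2.41970151 -3.03874689  7.74125479]
(np.float64(0.68), 0.18, 0.012, 0.0) X [0.5552 0.0925 0.2612] al 0.6 SH [0.009, 0.017, 0.009] TURN [-0.028, -0.008, 0.0]
(0.64, 0.18, 0.012, 0) X [0.5538 0.0982 0.2554] al 0.56 SH [0.002, 0.045, -0.02] TURN [-0.052, -0.014, 0.001]
```

View pics/z4.png

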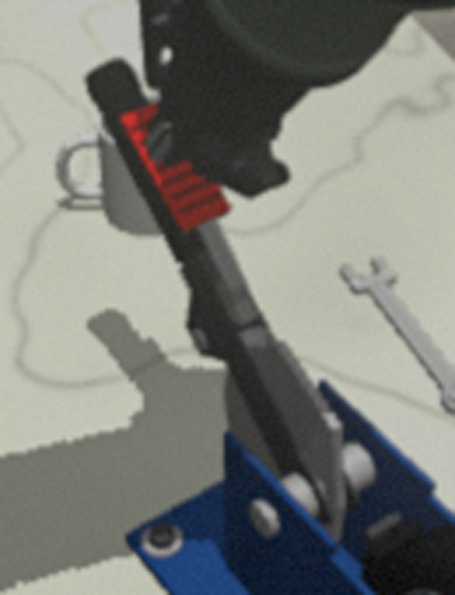

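The fingers sit on the outer half of the pad, and it has sunk into the grip. The force is about 8.5 N, so the release is near home. Next I'll plan the arc.

```bash
python3 - <<'E'
from h import *
from plant import observe
p=np.load("p.npy");s=observe();p[0]-=.002
for o in(-.003,): plan(p,s,[(t,0.18,.012,o) for t in (.66,.62,.58,.54,.5,.46,.42,.38,.34,.3,.26,.22,.18,.14,.1,.06,.02,-.02)])
E
```

```text
(0.66, 0.18, 0.012, -0.003) X [0.5521 0.0969 0.256 ] al 0.58 SH [-0.006, 0.039, -0.017] TURN [-0.04, -0.011, 0.001]
(0.62, 0.18, 0.012, -0.003) X [0.5507 0.1026 0.2497] al 0.54 SH [-0.013, 0.068, -0.048] TURN [-0.066, -0.017, 0.001]
(0.58, 0.18, 0.012, -0.003) X [0.5493 0.1081 0.2432] al 0.5 SH [-0.02, 0.095, -0.081] TURN [-0.091, -0.024, 0.001]
(0.54, 0.18, 0.012, -0.003) X [0.548  0.1133 0.2365] al 0.46 SH [-0.027, 0.121, -0.114] TURN [-0.117, -0.03, 0.001]
(0.5, 0.18, 0.012, -0.003) X [0.5468 0.1183 0.2296] al 0.42 SH [-0.033, 0.146, -0.149] TURN [-0.143, -0.037, 0.001]
(0.46, 0.18, 0.012, -0.003) X [0.5456 0.123  0.2225] al 0.38 SH [-0.039, 0.17, -0.184] TURN [-0.169, -0.043, 0.001]
(0.42, 0.18, 0.012, -0.003) X [0.5445 0.1274 0.2152] al 0.34 SH [-0.044, 0.192, -0.221] TURN [-0.195, -0.05, 0.001]
(0.38, 0.18, 0.012, -0.003) X [0.5435 0.1315 0.2077] al 0.3 SH [-0.049, 0.213, -0.258] TURN [-0.221, -0.056, 0.001]
(0.34, 0.18, 0.012, -0.003) X [0.5425 0.1354 0.2   ] al 0.26 SH [-0.054, 0.232, -0.297] TURN [-0.247, -0.062, 0.001]
(0.3, 0.18, 0.012, -0.003) X [0.5416 0.1389 0.1922] al 
[... 290 characters left out ...]
01]
(0.18, 0.18, 0.012, -0.003) X [0.5395 0.1477 0.168 ] al 0.1 SH [-0.07, 0.293, -0.457] TURN [-0.35, -0.088, 0.001]
(0.14, 0.18, 0.012, -0.003) X [0.5389 0.15   0.1598] al 0.06 SH [-0.072, 0.305, -0.498] TURN [-0.376, -0.095, 0.001]
(0.1, 0.18, 0.012, -0.003) X [0.5384 0.1519 0.1514] al 0.02 SH [-0.075, 0.314, -0.54] TURN [-0.402, -0.101, 0.001]
(0.06, 0.18, 0.012, -0.003) X [0.538  0.1536 0.1429] al -0.02 SH [-0.077, 0.323, -0.582] TURN [-0.428, -0.107, 0.001]
(0.02, 0.18, 0.012, -0.003) X [0.5377 0.1549 0.1344] al -0.06 SH [-0.078, 0.329, -0.625] TURN [-0.454, -0.114, 0.001]
(-0.02, 0.18, 0.012, -0.003) X [0.5374 0.1558 0.1259] al -0.1 SH [-0.08, 0.334, -0.667] TURN [-0.48, -0.12, 0.001]
```

Emit:
move_arm:
  steps:
    - [[-0.002, 0.015, -0.006], [-0.015, -0.004, 0]]
    - [[-0.004, 0.028, -0.011], [-0.028, -0.007, 0]]
    - [[-0.006, 0.039, -0.017], [-0.04, -0.011, 0]]
    - [[-0.008, 0.046, -0.025], [-0.047, -0.012, 0]]
    - [[-0.009, 0.053, -0.033], [-0.053, -0.014, 0]]
    - [[-0.009, 0.053, -0.033], [-0.053, -0.014, 0]]

```text
time: 5.75
position: [0.5518, 0.0989, 0.2523]
ee_rot: [[0.971, 0.203, -0.127], [0.24, -0.824, 0.514], [-0.0, -0.53, -0.848]]
ft_force: [0.7, -5.3, 4.1]
opening: 0.0001
```

Emit:
move_arm:
  steps:
    - [[-0.003, 0.009, -0.01], [-0.01, -0.002, 0]]
    - [[-0.005, 0.016, -0.017], [-0.015, -0.004, 0]]
    - [[-0.008, 0.024, -0.026], [-0.022, -0.006, 0]]
    - [[-0.01, 0.03, -0.034], [-0.03, -0.008, 0]]
    - [[-0.01, 0.03, -0.034], [-0.03, -0.008, 0]]

```text
time: 6.25
position: [0.5501, 0.1051, 0.2456]
ee_rot: [[0.971, 0.209, -0.116], [0.24, -0.846, 0.475], [0.001, -0.489, -0.872]]
ft_force: [3.0, -4.2, 3.9]
opening: 0.0003
```

```bash
python3 - <<'E'
from h import *
from plant import observe,imaging
import cv2
p=np.load("p.npy");s=observe();print(s['time'],s['position'],np.round(s['joints'],2),s['ft_force'],"normal",-s['ee_rot'][:,2]@s['ft_force'])
p[0]-=.002
plan(p,s,[(.64,0.18,.012,.0),(.6,.18,.012,0),(.56,.18,.012,0)])
c=imaging.read_camera("side");m=c["img"][:,:,::-1]
cv2.imwrite("pics/z5.png",cv2.resize(m[140:310,200:330],None,fx=3.5,fy=3.5,interpolation=cv2.INTER_CUBIC))
E
```

```text
6.25 [0.5501465  0.10507925 0.24564202] [ 0.26  0.52 -0.39  1.71 -0.36  1.06 -1.22] [ 2.99765006 -4.23300127  3.87072341] normal 5.736701628981928
(0.64, 0.18, 0.012, 0.0) X [0.5518 0.0982 0.2554] al 0.56 SH [0.008, -0.034, 0.049] TURN [0.031, 0.008, 0.001]
(0.6, 0.18, 0.012, 0) X [0.5503 0.1039 0.2491] al 0.52 SH [0.001, -0.006, 0.017] TURN [0.005, 0.002, 0.001]
(0.56, 0.18, 0.012, 0) X [0.549  0.1094 0.2426] al 0.48 SH [-0.006, 0.022, -0.015] TURN [-0.021, -0.004, 0.001]
```

View pics/z5.png

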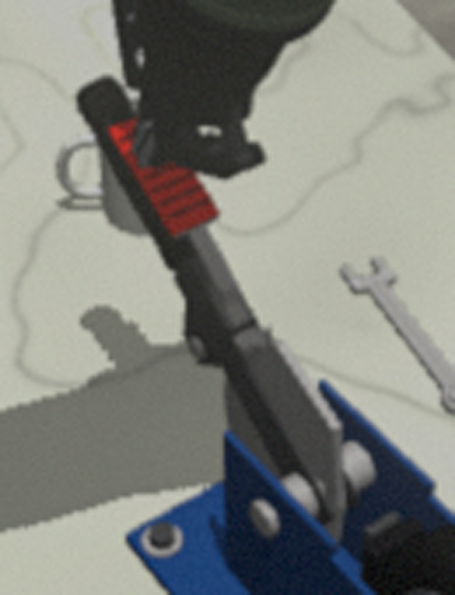

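```bash
cat > fit.py <<'E'
from h import *
import sys
def fit(c,pts,idx,end):
    p=np.load("p.npy")
    def res(v):
        r=(proj(c,world(p,padpts(v[0],v[1])[:4])[idx])-pts).ravel()
        th=v[0];e=proj(c,world(p,[[-.278*np.cos(th)+.0*np.sin(th),0,.105+.278*np.sin(th)]]))
        return r
    f=least_squares(res,[.6,.1]);return f.x,res(f.x).round(1)
E
python3 - <<'E'
from fit import *
c=pickle.load(open("cam0.pkl","rb"))["side"]
Z=lambda L:np.array(L)/3.5+[200,140]-.36
print(fit(c,Z([(108,125),(178,236),(217,213)]),[1,2,3],None))
print(fit(c,Z([(120,116),(188,231),(229,208)]),[1,2,3],None))
print(fit(c,np.array([(102,55),(70,65),(106,147),(137,131)])/2.3+[210,145]-.28,[0,1,2,3],None))
E
```

```text
(array([0.58372817, 0.14804553]), array([ 0.2,  0.2, -1.5, -0.3,  1.4,  0.1]))
(array([0.6752816, 0.1502944]), array([ 0.1, -0.4, -1.4,  0. ,  1. ,  0.3]))
(array([0.68844307, 0.01028127]), array([-0.1, -1.1, -0.8,  0.2, -0. ,  0.3,  0.7,  0.8]))
```

The lever has moved from 0.68 to about 0.58 rad with the release pressed (about 0.15–0.18), so it is past a tooth at a low force. I'll continue along the arc.

Emit:
move_arm:
  steps:
    - [[-0.005, 0.014, -0.018], [-0.016, -0.004, 0]]
    - [[-0.01, 0.028, -0.036], [-0.032, -0.008, 0]]
    - [[-0.013, 0.041, -0.053], [-0.045, -0.011, 0]]
    - [[-0.017, 0.054, -0.071], [-0.058, -0.014, 0]]
    - [[-0.02, 0.066, -0.089], [-0.071, -0.017, 0]]
    - [[-0.023, 0.078, -0.107], [-0.084, -0.021, 0]]
    - [[-0.026, 0.09, -0.125], [-0.097, -0.024, 0]]
    - [[-0.029, 0.1, -0.143], [-0.11, -0.027, 0]]
    - [[-0.029, 0.1, -0.143], [-0.11, -0.027, 0]]

```text
time: 7.2
position: [0.5442, 0.1258, 0.2171]
ee_rot: [[0.971, 0.227, -0.08], [0.24, -0.914, 0.326], [0.001, -0.335, -0.942]]
ft_force: [2.3, -2.4, 3.6]
opening: 0.0002
```

```bash
python3 - <<'E'
from h import *
from plant import observe,imaging
import cv2
p=np.load("p.npy");s=observe();print(s['time'],s['position'],np.round(s['joints'],2),s['ft_force'],"normal",-s['ee_rot'][:,2]@s['ft_force'])
p[0]-=.002
plan(p,s,[(t,.18,.012,-.003) for t in(.42,.4,.36,.32,.28,.24,.2,.16,.12,.08,.04,0,-.04)])
c=imaging.read_camera("side");m=c["img"][:,:,::-1]
cv2.imwrite("pics/z6.png",cv2.resize(m[140:310,200:330],None,fx=3.5,fy=3.5,interpolation=cv2.INTER_CUBIC))
E
```

```text
7.2 [0.54418253 0.125778   0.21707088] [ 0.11  0.49 -0.34  1.77 -0.23  0.94 -1.38] [ 2.27604138 -2.35596524  3.62244135] normal 4.362021024334798
(0.42, 0.18, 0.012, -0.003) X [0.5445 0.1274 0.2152] al 0.34 SH [0.002, 0.008, -0.01] TURN [-0.001, 0.0, 0.001]
(0.4, 0.18, 0.012, -0.003) X [0.544  0.1295 0.2114] al 0.32 SH [-0.001, 0.019, -0.028] TURN [-0.014, -0.003, 0.001]
(0.36, 0.18, 0.012, -0.003) X [0.543  0.1335 0.2039] al 0.28 SH [-0.006, 0.039, -0.066] TURN [-0.04, -0.01, 0.001]
(0.32, 0.18, 0.012, -0.003) X [0.5421 0.1372 0.1961] al 0.24 SH [-0.011, 0.057, -0.105] TURN [-0.066, -0.016, 0.001]
(0.28, 0.18, 0.012, -0.003) X [0.5412 0.1406 0.1883] al 0.2 SH [-0.015, 0.074, -0.144] TURN [-0.092, -0.022, 0.001]
(0.24, 0.18, 0.012, -0.003) X [0.5405 0.1436 0.1803] al 0.16 SH [-0.019, 0.089, -0.184] TURN [-0.118, -0.029, 0.001]
(0.2, 0.18, 0.012, -0.003) X [0.5398 0.1464 0.1721] al 0.12 SH [-0.022, 0.103, -0.225] TURN [-0.144, -0.035, 0.001]
(0.16, 0.18, 0.012, -0.003) X [0.5392 0.1489 0.1639] al 0.08 SH [-0.025, 0.115, -0.266] TURN [-0.17, -0.042, 0.001]
(0.12, 0.18, 0.012, -0.003) X [0.5386 0.151  0.1556] al 0.04 SH [-0.028, 0.126, -0.307] TURN [-0.195, -0.048, 0.001]
(0.08, 0.18, 0.012, -0.003) X [0.5382 0.1528 0.1472] al 0.0 SH [-0.03, 0.135, -0.35] TURN [-0.221, -0.055, 0.001]
(0.04, 0.18, 0.012, -0.003) X [0.5378 0.1543 0.1387] al -0.04 SH [-0.032, 0.142, -0.392] TURN [-0.247, -0.061, 0.001]
(0, 0.18, 0.012, -0.003) X [0.5375 0.1554 0.1302] al -0.08 SH [-0.033, 0.148, -0.435] TURN [-0.273, -0.067, 0.001]
(-0.04, 0.18, 0.012, -0.003) X [0.5373 0.1562 0.1216] al -0.12 SH [-0.034, 0.152, -0.477] TURN [-0.299, -0.074, 0.001]
```

View pics/z6.png

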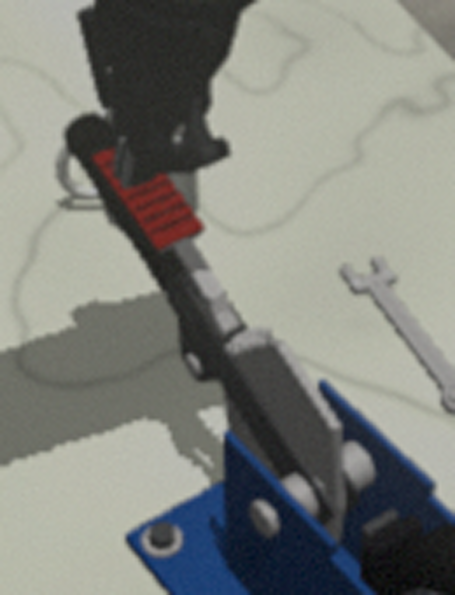

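The lever is following and is now at about 0.42 rad. I'll continue to the stop with a little more downward bias.

Emit:
move_arm:
  steps:
    - [[0, 0.018, -0.038], [-0.01, -0.002, 0]]
    - [[-0.003, 0.028, -0.06], [-0.025, -0.006, 0]]
    - [[-0.006, 0.039, -0.08], [-0.04, -0.01, 0]]
    - [[-0.008, 0.048, -0.1], [-0.053, -0.013, 0]]
    - [[-0.011, 0.057, -0.12], [-0.066, -0.016, 0]]
    - [[-0.013, 0.066, -0.14], [-0.08, -0.019, 0]]
    - [[-0.015, 0.074, -0.16], [-0.092, -0.022, 0]]
    - [[-0.017, 0.082, -0.18], [-0.105, -0.026, 0]]
    - [[-0.019, 0.089, -0.2], [-0.118, -0.029, 0]]
    - [[-0.02, 0.096, -0.22], [-0.13, -0.032, 0]]
    - [[-0.022, 0.103, -0.24], [-0.144, -0.035, 0]]

```text
time: 8.35
position: [0.5394, 0.1462, 0.1691]
ee_rot: [[0.971, 0.238, -0.03], [0.24, -0.964, 0.116], [-0.001, -0.12, -0.993]]
ft_force: [-0.0, -1.7, 7.4]
opening: 0.0004
```

Emit:
move_arm:
  steps:
    - [[-0.002, 0.006, -0.02], [-0.013, -0.003, 0]]
    - [[-0.003, 0.012, -0.04], [-0.026, -0.007, 0]]
    - [[-0.005, 0.018, -0.061], [-0.039, -0.01, 0]]
    - [[-0.006, 0.023, -0.082], [-0.052, -0.013, 0]]
    - [[-0.007, 0.028, -0.103], [-0.065, -0.016, 0]]
    - [[-0.008, 0.032, -0.124], [-0.078, -0.019, 0]]
    - [[-0.009, 0.036, -0.145], [-0.09, -0.022, 0]]
    - [[-0.01, 0.039, -0.165], [-0.103, -0.026, 0]]
    - [[-0.01, 0.042, -0.18], [-0.115, -0.029, 0]]
    - [[-0.01, 0.044, -0.195], [-0.125, -0.031, 0]]
    - [[-0.01, 0.044, -0.195], [-0.125, -0.031, 0]]

```text
time: 9.45
position: [0.5376, 0.1547, 0.1312]
ee_rot: [[0.971, 0.239, 0.017], [0.24, -0.968, -0.072], [-0.001, 0.074, -0.997]]
ft_force: [-6.9, -5.2, 36.3]
opening: -0.0001
```

```bash
python3 - <<'E'
from h import *
from plant import observe,imaging
import cv2
p=np.load("p.npy");s=observe();print(s['time'],s['position'],np.round(s['joints'],2),s['ft_force'])
p[0]-=.002
plan(p,s,[(t,.18,.012,0) for t in(.06,.04,0)])
c=imaging.read_camera("side");m=c["img"][:,:,::-1]
cv2.imwrite("pics/z7.png",cv2.resize(m[140:310,200:330],None,fx=3.5,fy=3.5,interpolation=cv2.INTER_CUBIC))
E
```

```text
9.45 [0.53760609 0.15471469 0.13122572] [-0.36  0.55 -0.09  1.86  0.18  0.76 -1.9 ] [-6.92758786 -5.20143968 36.26745047]
(0.06, 0.18, 0.012, 0) X [0.538  0.1536 0.1459] al -0.02 SH [0.002, -0.005, 0.074] TURN [0.035, 0.008, 0.001]
(0.04, 0.18, 0.012, 0) X [0.5378 0.1544 0.1417] al -0.04 SH [0.001, -0.002, 0.052] TURN [0.022, 0.005, 0.001]
(0, 0.18, 0.012, 0) X [0.5375 0.1556 0.1331] al -0.08 SH [-0.001, 0.005, 0.01] TURN [-0.004, -0.002, 0.001]
```

View pics/z7.png

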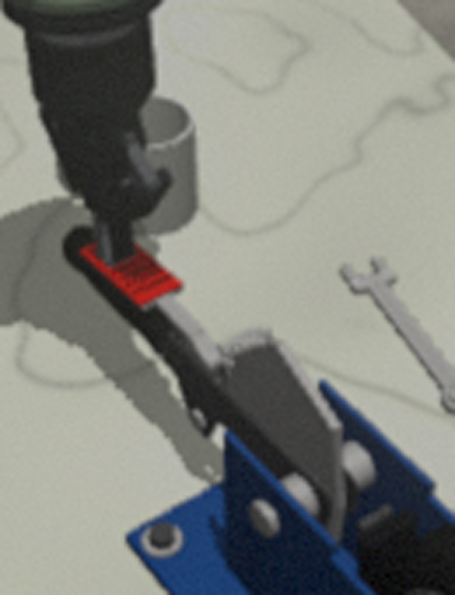

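The lever lies level. The force has risen to 36 N and the TCP height matches θ = 0, so it is on its stop. I'll retreat straight up.

Emit:
move_arm:
  steps:
    - [[0, 0, 0.02], [0, 0, 0]]
    - [[0, 0, 0.05], [0, 0, 0]]
    - [[0, 0, 0.1], [0, 0, 0]]
    - [[0, 0, 0.2], [0, 0, 0]]
    - [[0, 0, 0.35], [0, 0, 0]]
    - [[0, 0, 0.5], [0, 0, 0]]
    - [[0, 0, 0.7], [0, 0, 0]]
    - [[0, 0, 0.9], [0, 0, 0]]
    - [[-0.2, -0.1, 1.0], [0, 0, 0]]
    - [[-0.4, -0.3, 1.0], [0, 0, 0]]
    - [[-0.5, -0.5, 1.0], [0, 0, 0]]
    - [[-0.5, -0.7, 1.0], [0, 0, 0]]
    - [[-0.5, -0.7, 1.0], [0, 0, 0]]
    - [[-0.5, -0.7, 1.0], [0, 0, 0]]

```text
time: 10.9
position: [0.4371, 0.0147, 0.3305]
ee_rot: [[0.971, 0.238, 0.017], [0.239, -0.969, -0.071], [-0.001, 0.073, -0.997]]
ft_force: [0.0, 0.7, 0.1]
opening: -0.0
```

```bash
python3 - <<'E'
from h import *
from plant import observe,imaging
import cv2
s=observe();print(s['time'],s['position'],s['ft_force'])
for n in("side","top"): cv2.imwrite(f"pics/{n}8.png",imaging.read_camera(n)["img"][:,:,::-1])
m=cv2.imread("pics/side8.png");cv2.imwrite("pics/z8.png",cv2.resize(m[140:310,150:400],None,fx=3.2,fy=3.2,interpolation=cv2.INTER_CUBIC))
E
```

```text
10.9 [0.43709788 0.01469254 0.33053256] [0.04828999 0.66632556 0.0546409 ]
```

View pics/z8.png

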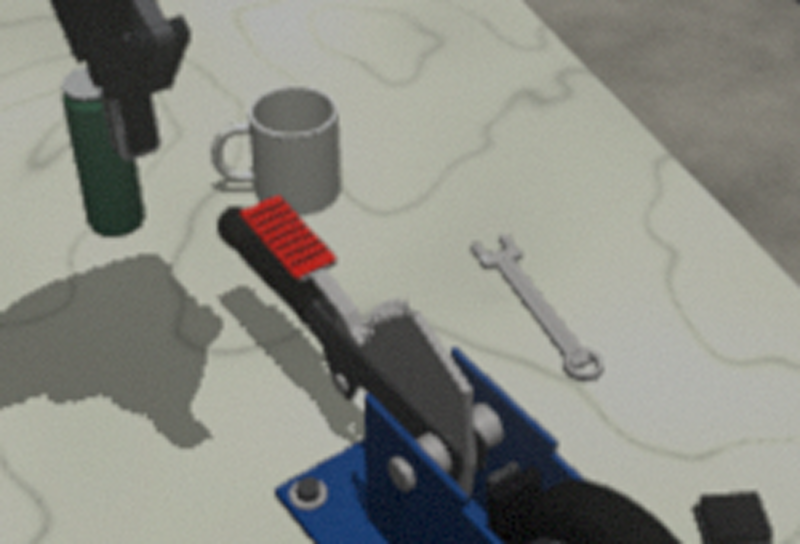

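View pics/top8.png

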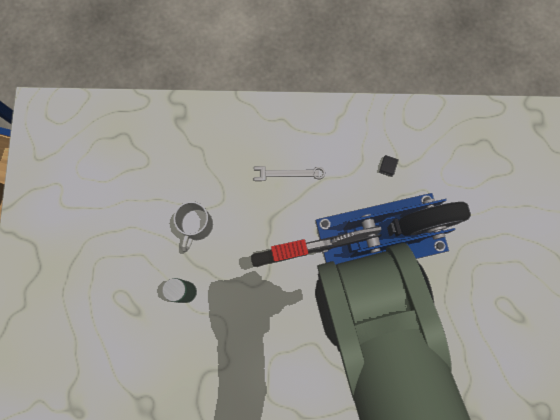

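The lever is down, the pad has sprung up, and the can, mug, spanner and shoe are unmoved. I'll check the angles numerically.

```bash
python3 - <<'E'
from fit import *
c=pickle.load(open("cam0.pkl","rb"))["side"]
Z=lambda L:np.array(L)/3.2+[150,140]-.34
print(fit(c,Z([(279,196),(242,208),(298,278),(334,259)]),[0,1,2,3],None))
import cv2
a=cv2.imread("pics/top0.png").astype(int);b=cv2.imread("pics/top8.png").astype(int)
D=np.abs(a-b).sum(2)>60
for n,(x0,x1,y0,y1) in dict(mug=(165,215,200,255),can=(155,200,275,306),span=(248,330,160,185),shoe=(375,402,150,180)).items(): print(n,D[y0:y1,x0:x1].sum())
E
```

```text
(array([-0.02258267, -0.05757486]), array([ 0. , -0.9, -1.1,  0.8, -0.6,  0.2,  1.1,  0.1]))
mug 0
can 0
span 0
shoe 0
```

```bash
python3 -c "
from plant import job
print(job.close_job())"
```

```text
the job is handed in; nothing more can be done
None
```

The parking brake is off, and I handed the job in at about 11 s of the 42 s allowed. I pressed the release with closed fingertips on the outer half of the pad. With it held, I pushed the lever along its arc from about 0.68 rad down to its stop, then lifted the hand straight up and moved it aside.

What the last checks showed:
- **Lever and release:** the final image fit put the lever at about -0.02 rad and the release at about -0.06 rad. The slightly negative values are fit error, and mean the lever is on its stop with the release up.
- **Release while moving:** the image fits read about 0.15 rad while the lever was still among the teeth. That is only just over the 0.14 needed, but the lever did pass the teeth at about 4–9 N.
- **Forces:** the highest force I read was about 37 N, on the stop, against the 60 N limit. I only read forces at the end of each move. After the retreat the tool force was about zero.
- **Other things on the bench:** mug, can, spanner and spare shoe showed no changed pixels in the top view compared with the start.

One reading disagreed with the description: pushing the lever took less than the stated 9–15 N. Most of those readings came after a hold, and the pad was pressed outboard of its middle.

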